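Engage a dual-stage board test fixture and start the test

ROBOT

A 6-joint arm with a two-finger parallel gripper is mounted at the origin on a cart in front of the work surface, level with it; the furniture and walls round the work are solid. World frame = base frame: x ahead of the robot, y to its left, z up, the work surface at z = 0. Lengths are in m, angles in rad, forces in N, time in s.
With the tool pointing down it reaches from about 0.275 to 0.875 m from the base axis. Payload 12.5 kg.
Tool frame: the origin (TCP) lies at the very end of the fingers, on their centre line; the grasp point (between the pads) lies 19 mm behind it; z points along the fingers, y is the line along which they close (so a half turn about z gives the same grasp; the last joint's range is limited). The gripper opens to 85 mm and grips with 20 to 120 N. Pads are 22 mm wide; open, the fingers measure 114 mm over their backs; the gripper's body (76 mm by 85 mm) begins 54 mm behind the grasp point. The pads swing forward as they close: fully open they stand 13 mm farther back than shut.
Start: joints at [1.091, 0.351, 1.652, -0, 1.139, -0.085], TCP at [0.212, 0.508, 0.231] pointing down, gripper open.
Joint ranges: [-2.75, 2.75], [-0.79, 2.1], [0.01, 2.65], [-1.57, 4.71], [0.07, 3.14], [-2.87, 2.87]. Speed limits (rad/s): [2.22, 2.22, 2.79, 3.14, 3.14, 3.14].

INTERFACE

Orientations are given as a unit quaternion [w, x, y, z].
In Python, from plant import * gives the robot as it stands. The module is installed in compiled form; this text tells all that it offers.
- The arm moves only by the tool step_arm, never from a script. Its argument "moves" is a list of rows, each a list of 2 entries, a list of its own where there are three numbers: the shift along the tool's x, y, z in cm, then the turn, a rotation vector about the tool's x, y, z in degrees. In form: [[[x, y, z], [wx, wy, wz]], ...]. A call has 1 to 8 rows; each row shifts and turns the commanded pose from where the row before left it, along the tool's axes as they then stand; what a row does not reach is not made up. A row lasts 1/12 s, in which the tool goes at most 41.7 mm and 7.16 degrees, less where a joint would pass 70% of its speed; a pose out of reach is approached as far as the arm can. A call with a gripper value outside its range is refused whole. "hand" is the finger opening in cm, from 0 to 8.54, set as the call begins (left out, the last holds). The fingers move at their own pace and stop on an object; "grip_force" is the grip in N (left out, the last holds). Time passes only in rows, so rows that do not move let the fingers close. It gives the time, the measured TCP pose, the force, the opening and the grip force at its end, in the units of the state.
- state(): the state, without advancing time (a new reading comes with each control period).
- get_image(name): name is "scene" or "top" or "wrist"; returns a dict with "pixels" (420x560x3 uint8, blue, green, red), "fx", "fy", "cx", "cy" (pixels), "distortion" ([k1, k2, p1, p2, k3] as OpenCV has them; the pictures are not rectified), "extrinsics" (4x4, takes a point from camera to world coordinates); the wrist camera has in their place "mount" (4x4, takes a point from camera to tool coordinates, whose origin is the TCP and whose axes are the flange's). Camera axes: x right, y up, looking along -z (the intrinsics and any distortion apply to the point x, -y, -z); pixel columns grow to the right and rows downward; lengths in m; the calibration is good to about 2 mm. A picture is of the moment at which its call begins: read the wrist's pose just before it. There is no depth.
- finish_job(): hands the job in; it is judged then, once.
The state is a dict: "time_s": time; "joint_pos": joint angles; "qvel": joint speeds; "joint_torque": joint torques, N m; "tool_pos": TCP position; "orientation": TCP orientation; "contact_force": force on the tool from outside, world axes, zero at the start; "torque": the same for the moment, N m; "finger_gap": finger opening in m; "finger_force": force on a finger pad.
Only numpy, scipy, OpenCV 4.12 (cv2) and the standard library are available. Lean on these libraries where they do the work, as an engineer would, in place of code of your own. Each camera call takes 0.05 s, during which the arm holds its last target. There are 200 camera calls.

TASK

Put the circuit board under test: push the board along its nest until it is fully home against the end stop, then push the fixture's red side lever away from you, past its first detent and all the way to its second stop so that the sprung rods clamp the board, and then press the green start button down and let it come back up. Only push and press: pick nothing up, keep the board lying flat in its nest, and leave the other things on the bench where they are.

Things in the scene. Friction and masses are not known exactly. Their poses are not given: they have to be found in the camera images.
- fixture: Board test fixture, grey case with black deck, fixed to the bench, 200 mm deep (x), 222 mm wide (y). Origin on the bench under the middle of the case; x points away from the robot, from the nest's open front to its end stop; y left, z up. All mm below are in this frame. Deck top z = 40; at x = -100 to -23, y = -60 to 60 nothing but the board stands above it.
- board_home (a point): Point fixed to the fixture at x = 12.5, y = 0, z = 52 mm, axes as the fixture's: where the board's origin lies when fully home. The nest is a raised grey plate, floor z = 52, x = -23 to 75, with side rails 56 apart (tops z = 59) and an end stop whose face is at x = 60. The board overhangs the nest's front edge, 12 mm above the deck.
- board: Loose green circuit board, 95 mm long (its x) by 52 wide (y), 2 thick with parts up to 4 high, 20 to 45 g; origin under its centre. Lies flat in the nest 12 to 28 mm short of home, its own x along the fixture's -x. Its front edge, 47.5 mm from the origin towards the robot, is straight at y = -4 to 26 of the fixture, notched right of that. Slides with under 1 N up to the stiff end stop.
- plate: Clear pressure plate with four sprung rods above the nest, x = 0 to 70, y = -57 to 57 mm, on four guide posts (tops z = 90); origin at x = y = 0 on its underside (z = 73 at lever 0). The lever draws it down 14 mm: the rods reach the board at about 0.5 rad of lever and press it with about 4 N in all at the second stop. Not to be handled.
- lever_grip (a point): Centre of the lever's grip, right of the case: a red bar with black end rings, 19 mm thick, 38 long along the fixture's y. It moves on an arc of 86 radius about a pivot at x = -20, y = -86, z = 34 in a quadrant (y = -107 to -65, rounded top z = 80). Lever 0: grip at x = -69, z = 105; 0.6: x = -20, z = 120; 1.2: x = 29, z = 105. Push its near side.
- lever (a joint): Lever angle, rad, growing as the grip is pushed in the fixture's +x. 0: leaning towards the robot (white marks); 0.6: upright, first detent (yellow); 1.2: leaning away, second stop (green). Spring detents hold it at all three: the grip takes about 6 N to leave one, and let go beyond 0.9 it snaps on to the second stop, between 0.3 and 0.9 to 0.6.
- start_top (a point): Centre of the top of the green start button, 22 mm across, in a dark collar on the control box at the fixture's left (box y = 63 to 115, top z = 39 mm). The button's top is at z = 57 mm when up. Press straight down.
- start (a joint): Start button travel in m: 0 up, 0.006 fully down, which takes about 4 N; counts as pressed beyond 0.0045. It springs back up when released.
- screw_dish: Bystander: round steel dish of screws, 74 mm across, 12 mm high, left of the fixture. Origin under its centre.
- driver_blue: Bystander: blue precision screwdriver, 165 mm, lying on the bench right of the fixture. Origin under its middle, length along its y axis.
- needle_pliers: Bystander: blue-handled pliers 153 mm long, 12 mm high, at the front right of the bench. Origin under the middle, length along its y axis.
- battery_pack: Bystander: flat phone battery 104 x 38 x 4 mm at the front of the bench. Origin under its middle.
- usb_stick: Bystander: black USB stick 17 x 53 x 8 mm behind the fixture. Origin under its centre.
- solder_reel: Bystander: solder reel lying flat, 58 mm across, 34 mm high, behind the fixture. Origin under its centre.
- phone_a: Bystander: handset 146 x 71 x 8 mm, screen up, on the red mat at the left. Origin under its centre.
Mind the look-alikes: they are no part of the job. Of the things that look like the board, the smaller one is meant.

How it is judged:
By the outcome, as a careful person would: the job done as asked, in the order asked, and still so for the second after the job is handed in, with the robot touching nothing.
It also fails if it takes over 48 s, if anything falls off the work surface, if the arm or the gripper's body presses on something with over 40 N, if the wrist force passes 120 N, or if a joint passes its speed limit or range.

## Working session

There is one attempt and no reset: what is moved stays moved. The work goes in short steps, Python scripts to look and compute and a tool call to move; the robot and the scene stay as the last step left them, time stands still between calls to the robot, and variables do not carry over. Pictures are saved under pics/ and viewed, at most 10 in all, crops included, and the job is handed in when it is done.

Besides the shell and the picture viewer there is one more tool, called after "Request:" by a JSON object that holds its "api" and its "payload", one argument or row to a line. step_arm: Moves the arm, as the interface text tells. Its arguments: {"type":"object","properties":{"moves":{"type":"array","items":{"type":"array"}},"hand":{"type":"number"},"grip_force":{"type":"number"}},"required":["moves"]}

```bash
mkdir -p pics
cat > h.py <<'E'
from plant import *
import numpy as np, cv2
from scipy.spatial.transform import Rotation as R
def cam(n):
    s=state(); d=get_image(n)
    if n=="wrist":
        q=s["orientation"]; T=np.eye(4); T[:3,:3]=R.from_quat([q[1],q[2],q[3],q[0]]).as_matrix(); T[:3,3]=s["tool_pos"]
        d["extrinsics"]=T@np.array(d["mount"])
    return d
def ray(d,u,v):
    K=np.array([[d["fx"],0,d["cx"]],[0,d["fy"],d["cy"]],[0,0,1.]])
    p=cv2.undistortPoints(np.array([[[u,v]]],float),K,np.array(d["distortion"],float))[0,0]
    E=np.array(d["extrinsics"]); return E[:3,3],E[:3,:3]@np.array([p[0],-p[1],-1])
def onz(d,u,v,z):
    o,r=ray(d,u,v); return o+r*(z-o[2])/r[2]
def proj(d,P):
    E=np.linalg.inv(np.array(d["extrinsics"])); p=E[:3,:3]@np.array(P)+E[:3,3]
    K=np.array([[d["fx"],0,d["cx"]],[0,d["fy"],d["cy"]],[0,0,1.]])
    return cv2.projectPoints(np.array([[p[0],-p[1],-p[2]]]),np.zeros(3),np.zeros(3),K,np.array(d["distortion"],float))[0].ravel()
E
python3 - <<'E'
from h import *
import pickle
for n in("scene","top"):
    d=cam(n); pickle.dump(d,open(n+".pkl","wb")); cv2.imwrite(f"pics/{n}.png",d["pixels"]); print(n,d["fx"],np.round(d["extrinsics"],3).tolist())
s=state();print(s)
E
```

```text
scene 529.9641812327244 [[-0.82, 0.249, -0.515, -0.104], [-0.572, -0.365, 0.735, 1.085], [-0.005, 0.897, 0.442, 0.65], [0.0, 0.0, 0.0, 1.0]]
top 501.1807174330913 [[0.015, 0.989, -0.148, 0.398], [-1.0, 0.012, -0.019, 0.114], [-0.017, 0.149, 0.989, 1.305], [0.0, 0.0, 0.0, 1.0]]
{'time_s': 0.1, 'joint_pos': array([ 1.09138423e+00,  3.51203384e-01,  1.65233659e+00,  5.39380808e-06,
        1.13909781e+00, -8.46055859e-02]), 'qvel': array([ 0.00153385, -0.00081448, -0.00186226,  0.0003121 , -0.00085971,
        0.0006615 ]), 'joint_torque': array([ 1.41069471e-03, -5.06836224e+01, -2.91877109e+01, -8.18754575e-05,
        2.69702381e-03, -1.05668337e-04]), 'tool_pos': array([0.21139155, 0.50744285, 0.23080967]), 'orientation': array([-1.47775592e-04,  1.96124765e-01,  9.80578811e-01, -5.01245021e-04]), 'contact_force': array([ 0.7640294 , -0.7409477 , -0.52036172]), 'torque': array([-0.02242991,  0.01915098, -0.05441986]), 'finger_force': 0.0, 'finger_gap': 0.08497183388722754}
```

View pics/top.png

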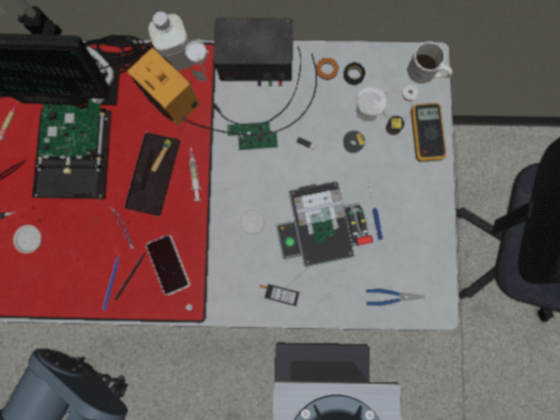

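View pics/scene.png

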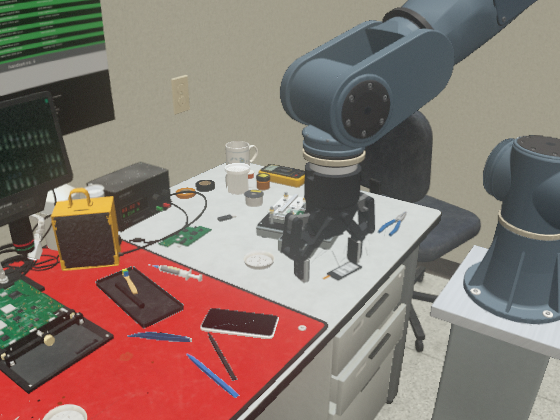

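Top view: the fixture is at about (322,223), with the board in its nest at (322,230), the start button at (289,241) and the red lever at (363,240). Look-alikes are the loose green board at (257,135) and the large green board at (70,140). I choose the one in the nest at (322,230).

Run:
```python
from h import *
import pickle
d=pickle.load(open("top.pkl","rb"));im=d["pixels"]
c=im[165:285,255:405]; cv2.imwrite("pics/crop.png",cv2.resize(c,None,fx=5,fy=5,interpolation=cv2.INTER_CUBIC))
h=cv2.cvtColor(im,cv2.COLOR_BGR2HSV)
def cen(m,name,z):
    mm=np.zeros_like(m);mm[165:285,265:405]=m[165:285,265:405]
    n,l,s,ce=cv2.connectedComponentsWithStats(mm)
    for i in range(1,n):
        if s[i,4]>15: print(name,s[i],ce[i].round(1),onz(d,*ce[i],z).round(4))
cen(cv2.inRange(h,(0,120,80),(8,255,255))|cv2.inRange(h,(172,120,80),(180,255,255)),"red",.105)
cen(cv2.inRange(h,(45,120,40),(90,255,255)),"green",.057)
```

```text
red [357 236  15   9 101] [363.9 239.8] [ 0.5025 -0.0563  0.105 ]
green [320 222  11   6  27] [325.6 224.6] [0.5437 0.0325 0.057 ]
green [314 225  12  17  51] [317.5 234.4] [0.5188 0.0525 0.057 ]
green [322 229   8   7  25] [325.  232.8] [0.523  0.0341 0.057 ]
green [286 238   8   8  49] [289.3 241.4] [0.5001 0.1228 0.057 ]
```

View pics/crop.png

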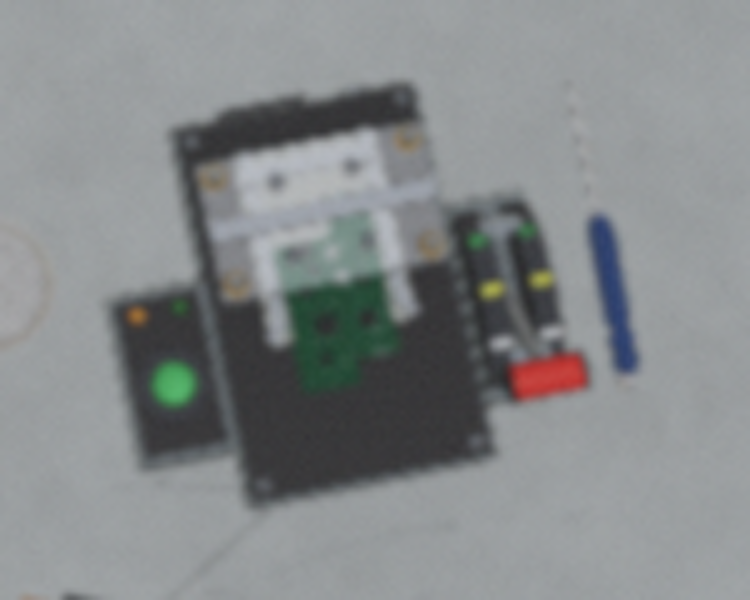

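Run:
```python
from h import *
import pickle
d=pickle.load(open("top.pkl","rb"))
P=[onz(d,255+u/5-.4,165+v/5-.4,.04) for u,v in((172,130),(410,88),(490,455),(250,503))]
print(np.round(P,4),np.mean(P,0))
f=P[0]+P[1]-P[2]-P[3];l=P[0]+P[3]-P[1]-P[2];print(np.degrees(np.arctan2(f[1],f[0])),np.degrees(np.arctan2(-l[0],l[1])),np.linalg.norm(f)/2,np.linalg.norm(l)/2)
w=cam("wrist");print(np.round(w["mount"],3),w["fx"])
```

```text
[[ 0.6321  0.1255  0.04  ]
 [ 0.6555  0.0035  0.04  ]
 [ 0.468  -0.0367  0.04  ]
 [ 0.4423  0.0838  0.04  ]] [0.54948271 0.04401646 0.04      ]
12.245186190067189 11.451808014630853 0.19308771318818585 0.12368997592293833
[[ 0.     0.964  0.267  0.068]
 [ 1.    -0.    -0.002  0.001]
 [-0.002  0.267 -0.964 -0.143]
 [ 0.     0.     0.     1.   ]] 334.60382467378463
```

Request:
{"api": "step_arm", "payload": {
  "moves": [
    [[-2.65,-2.15,-0.1],[0,0,0]],
    [[-2.65,-2.15,-0.1],[0,0,0]],
    [[-2.65,-2.15,-0.1],[0,0,0]],
    [[-2.65,-2.15,-0.1],[0,0,0]],
    [[-2.65,-2.15,-0.1],[0,0,0]],
    [[-2.65,-2.15,-0.1],[0,0,0]],
    [[-2.65,-2.15,-0.1],[0,0,0]],
    [[-2.65,-2.15,-0.1],[0,0,0]]
  ],
  "hand": 0
}}

```text
time_s: 0.82
tool_pos: [0.3414, 0.2658, 0.2393]
orientation: [-0.0, 0.196, 0.981, -0.0]
contact_force: [0.2, 0.3, -0.3]
finger_gap: 0.0001
finger_force: 0.0
```

Request:
{"api": "step_arm", "payload": {
  "moves": [
    [[-2.65,-2.15,-0.1],[0,0,0]],
    [[-2.65,-2.15,-0.1],[0,0,0]],
    [[-2.65,-2.15,-0.1],[0,0,0]],
    [[-2.65,-2.15,-0.1],[0,0,0]],
    [[-2.65,-2.15,-0.1],[0,0,0]],
    [[-2.65,-2.15,-0.1],[0,0,0]],
    [[-2.65,-2.15,-0.1],[0,0,0]],
    [[-2.65,-2.15,-0.1],[0,0,0]]
  ]
}}

```text
time_s: 1.48
tool_pos: [0.471, 0.0253, 0.2473]
orientation: [-0.0, 0.196, 0.981, -0.0]
contact_force: [0.0, 0.3, -0.2]
finger_gap: 0.0
finger_force: 0.0
```

Request:
{"api": "step_arm", "payload": {
  "moves": [
    [[0,0,0],[0,0,-6.9]],
    [[0,0,0],[0,0,-6.9]],
    [[0,0,0],[0,0,-6.9]],
    [[0,0,0],[0,0,-6.9]],
    [[0,0,0],[0,0,-6.9]],
    [[0,0,0],[0,0,0]],
    [[0,0,0],[0,0,0]]
  ]
}}

```text
time_s: 2.07
tool_pos: [0.4705, 0.0271, 0.2472]
orientation: [-0.0, -0.102, 0.995, 0.0]
contact_force: [-0.3, -0.3, 0.1]
finger_gap: 0.0001
finger_force: 0.0
```

Run:
```python
from h import *
import pickle
w=cam("wrist");pickle.dump(w,open("w.pkl","wb"));cv2.imwrite("pics/w1.png",w["pixels"])
s=state();print(s["time_s"],s["tool_pos"],s["orientation"],s["joint_pos"],s["contact_force"])
```

```text
2.1167 [0.47052894 0.02709213 0.2472273 ] [-8.08095708e-05 -1.01373119e-01  9.94848473e-01  9.31433789e-06] [-4.13051922e-02  1.88735434e-01  1.82713675e+00 -5.06329305e-06
  1.12588309e+00 -1.81519445e+00] [-0.75291302 -0.1475785   0.43420273]
```

View pics/w1.png

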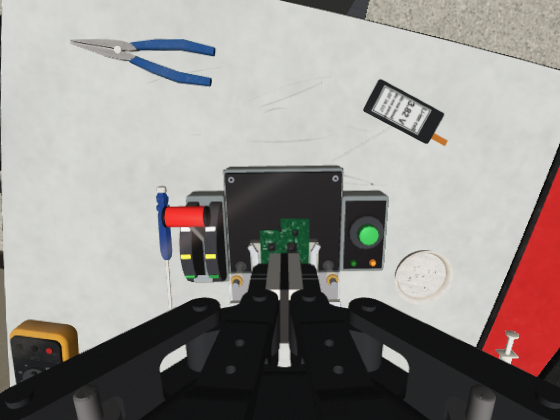

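Wrist view (robot side up): the board's straight front edge is at about (281–309, 220), the notch is left of it, the button is at (369,236), and the red grip is at (185,216). The case's near corners are at (225,168) and (342,167).

Run:
```python
from h import *
import pickle
d=pickle.load(open("w.pkl","rb"));im=d["pixels"];h=cv2.cvtColor(im,cv2.COLOR_BGR2HSV)
def big(m,x0,x1,y0,y1):
    mm=np.zeros_like(m);mm[y0:y1,x0:x1]=m[y0:y1,x0:x1]
    n,l,s,c=cv2.connectedComponentsWithStats(mm);i=1+np.argmax(s[1:,4]);return s[i],c[i],(l==i).astype(np.uint8)
red=cv2.inRange(h,(0,120,80),(8,255,255))|cv2.inRange(h,(172,120,80),(180,255,255))
s,c,m=big(red,140,225,190,245);print("red",s,c);print("grip",onz(d,*c,.109))
s,c,m=big(cv2.inRange(h,(45,120,80),(90,255,255)),345,395,210,255);B=onz(d,*c,.057);print("btn",s,c,B)
g=cv2.inRange(h,(40,80,30),(95,255,255));s,c,m=big(g,255,320,205,265);print("board",s)
pts=[(u,np.argmax(m[:,u])) for u in range(s[0],s[0]+s[2])];print(pts[::4])
F=np.array([onz(d,u,v-.5,.054) for u,v in pts if 286<=u<=305]);p=np.polyfit(F[:,1],F[:,0],1);print("edge yaw",-np.degrees(np.arctan(p[0])),F[[0,-1]])
C=[onz(d,u,v,.04) for u,v in((225,168),(342,167))];dv=C[1]-C[0];print(C,np.degrees(np.arctan2(-dv[0],dv[1])),np.linalg.norm(dv))
yaw=np.radians(11.7);ex=np.array([np.cos(yaw),np.sin(yaw)]);ey=np.array([-ex[1],ex[0]])
print("origin from front edge",(C[0]+C[1])[:2]/2+.1*ex)
G=onz(d,185,216,.109)
for o in [(C[0]+C[1])[:2]/2+.1*ex]:
  for n,q in(("B",B),("G",G),("F0",F[0]),("F1",F[-1])): print(n,(q[:2]-o)@ex*1e3,(q[:2]-o)@ey*1e3)
```

```text
red [164 206  41  21 797] [184.13927227 216.2685069 ]
grip [ 0.50159768 -0.05401384  0.109     ]
btn [359 225  20  20 309] [368.23300971 234.90614887] [0.50067641 0.12613309 0.057     ]
board [ 259  218   51   46 1473]
[(259, np.int64(231)), (263, np.int64(230)), (267, np.int64(230)), (271, np.int64(230)), (275, np.int64(229)), (279, np.int64(231)), (283, np.int64(218)), (287, np.int64(218)), (291, np.int64(218)), (295, np.int64(218)), (299, np.int64(218)), (303, np.int64(218)), (307, np.int64(218))]
edge yaw 11.651197153639448 [[0.50031353 0.03739137 0.054     ]
 [0.49629747 0.05686771 0.054     ]]
[array([ 0.46430461, -0.03532343,  0.04      ]), array([0.43846623, 0.08457253, 0.04      ])] 12.161627597498363 0.12264853562462476
origin from front edge [0.5493077  0.04490328]
B -31.148497523714944 89.40389611010882
G -67.02237185029719 -86.40785645019162
F0 -49.49953304001955 2.5795657091092705
F1 -49.48259462871012 22.465647832914666
```

Request:
{"api": "step_arm", "payload": {
  "moves": [
    [[0,1.2,2.5],[0,0,0]],
    [[0,0,3],[0,0,0]],
    [[0,0,3],[0,0,0]],
    [[0,0,3],[0,0,0]],
    [[0,0,3],[0,0,0]],
    [[0,0,3],[0,0,0]],
    [[0,0,2],[0,0,0]],
    [[0,0,0.7],[0,0,0]]
  ]
}}

```text
time_s: 2.78
tool_pos: [0.4666, 0.0389, 0.0427]
orientation: [-0.002, -0.102, 0.995, 0.0]
contact_force: [-0.1, -0.6, 0.1]
finger_gap: -0.0001
finger_force: 0.0
```

Request:
{"api": "step_arm", "payload": {
  "moves": [
    [[-0.5,0,0],[0,0,0]],
    [[-0.5,0,0],[0,0,0]],
    [[-0.2,0,0],[0,0,0]],
    [[-0.2,0,0],[0,0,0]],
    [[-0.2,0,0],[0,0,0]],
    [[-0.2,0,0],[0,0,0]]
  ]
}}

```text
time_s: 3.28
tool_pos: [0.4863, 0.0426, 0.046]
orientation: [0.001, -0.103, 0.995, -0.0]
contact_force: [0.7, -0.4, -0.3]
finger_gap: -0.0
finger_force: 0.0
```

Run:
```python
from h import *
w=cam("wrist");cv2.imwrite("pics/w2.png",cv2.resize(w["pixels"][130:330,160:420],None,fx=3,fy=3))
```

```text
(no output)
```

View pics/w2.png

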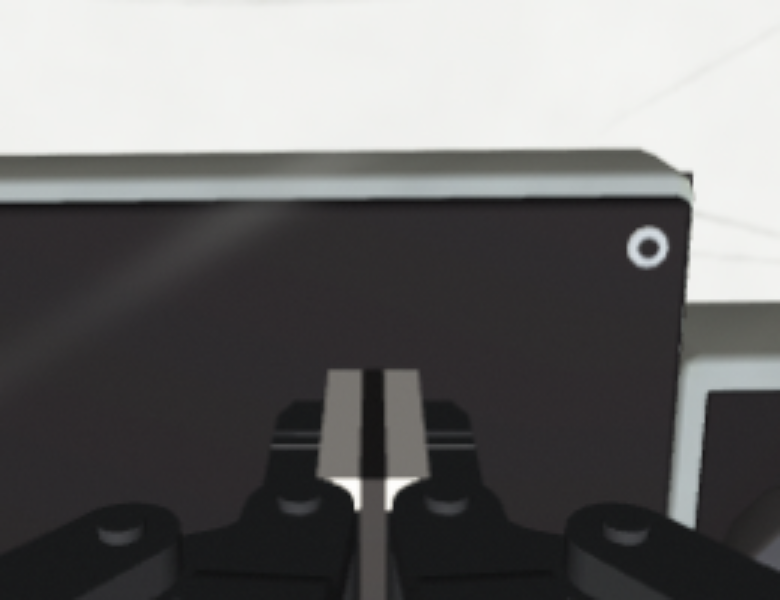

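The fingers hide the board in this view, with the deck clear around them. I'll push by distance and watch the force.

Request:
{"api": "step_arm", "payload": {
  "moves": [
    [[-0.2,0,0],[0,0,0]],
    [[-0.2,0,0],[0,0,0]],
    [[-0.2,0,0],[0,0,0]],
    [[-0.2,0,0],[0,0,0]],
    [[-0.2,0,0],[0,0,0]],
    [[-0.2,0,0],[0,0,0]],
    [[0,0,0],[0,0,0]]
  ]
}}

```text
time_s: 3.92
tool_pos: [0.4979, 0.0451, 0.0453]
orientation: [0.0, -0.103, 0.995, -0.0]
contact_force: [-0.0, 0.1, -0.7]
finger_gap: -0.0003
finger_force: 0.0
```

Request:
{"api": "step_arm", "payload": {
  "moves": [
    [[-0.1,0,0],[0,0,0]],
    [[-0.1,0,0],[0,0,0]],
    [[0,0,0],[0,0,0]]
  ]
}}

```text
time_s: 4.17
tool_pos: [0.4996, 0.0454, 0.0453]
orientation: [0.0, -0.103, 0.995, -0.0]
contact_force: [-0.2, 0.1, -0.2]
finger_gap: 0.0003
finger_force: 0.0
```

Request:
{"api": "step_arm", "payload": {
  "moves": [
    [[-0.1,0,0],[0,0,0]],
    [[0,0,0],[0,0,0]],
    [[0,0,0],[0,0,0]]
  ]
}}

```text
time_s: 4.42
tool_pos: [0.5004, 0.0456, 0.0453]
orientation: [0.0, -0.103, 0.995, 0.0]
contact_force: [-0.2, 0.5, -0.4]
finger_gap: -0.0002
finger_force: 0.0
```

Request:
{"api": "step_arm", "payload": {
  "moves": [
    [[-0.1,0,0],[0,0,0]],
    [[0,0,0],[0,0,0]],
    [[0,0,0],[0,0,0]]
  ]
}}

```text
time_s: 4.67
tool_pos: [0.5014, 0.0458, 0.0453]
orientation: [0.0, -0.103, 0.995, -0.0]
contact_force: [0.7, 0.3, -0.7]
finger_gap: -0.0001
finger_force: 0.0
```

Request:
{"api": "step_arm", "payload": {
  "moves": [
    [[-0.1,0,0],[0,0,0]],
    [[0,0,0],[0,0,0]],
    [[0,0,0],[0,0,0]]
  ]
}}

```text
time_s: 4.92
tool_pos: [0.5024, 0.046, 0.0453]
orientation: [0.0, -0.104, 0.995, -0.0]
contact_force: [0.5, 0.2, -0.1]
finger_gap: -0.0003
finger_force: 0.0
```

Request:
{"api": "step_arm", "payload": {
  "moves": [
    [[-0.05,0,0],[0,0,0]],
    [[0,0,0],[0,0,0]],
    [[0,0,0],[0,0,0]]
  ]
}}

```text
time_s: 5.17
tool_pos: [0.5029, 0.0461, 0.0453]
orientation: [0.0, -0.103, 0.995, -0.0]
contact_force: [-0.1, -0.3, 0.2]
finger_gap: 0.0003
finger_force: 0.0
```

Request:
{"api": "step_arm", "payload": {
  "moves": [
    [[-0.05,0,0],[0,0,0]],
    [[0,0,0],[0,0,0]],
    [[0,0,0],[0,0,0]]
  ]
}}

```text
time_s: 5.42
tool_pos: [0.5034, 0.0462, 0.0453]
orientation: [-0.0, -0.104, 0.995, -0.0]
contact_force: [-0.2, 0.2, -0.5]
finger_gap: -0.0003
finger_force: 0.0
```

Request:
{"api": "step_arm", "payload": {
  "moves": [
    [[-0.05,0,0],[0,0,0]],
    [[0,0,0],[0,0,0]],
    [[0,0,0],[0,0,0]]
  ]
}}

```text
time_s: 5.67
tool_pos: [0.5036, 0.0463, 0.0452]
orientation: [-0.0, -0.103, 0.995, 0.0]
contact_force: [-2.0, 0.1, 1.5]
finger_gap: -0.0002
finger_force: 1.0
```

Request:
{"api": "step_arm", "payload": {
  "moves": [
    [[-0.05,0,0],[0,0,0]],
    [[0,0,0],[0,0,0]],
    [[0,0,0],[0,0,0]]
  ]
}}

```text
time_s: 5.92
tool_pos: [0.5038, 0.0464, 0.0452]
orientation: [-0.001, -0.103, 0.995, 0.0]
contact_force: [-6.1, -0.5, 2.5]
finger_gap: -0.0003
finger_force: 2.6
```

Run:
```python
from h import *
w=cam("top");cv2.imwrite("pics/t2.png",cv2.resize(w["pixels"][165:285,255:405],None,fx=5,fy=5,interpolation=cv2.INTER_CUBIC))
w=cam("wrist");print(proj(w,[.5493+.979*-.035-.203*.011,.0449+.203*-.035+.979*.011,.054]))
```

```text
[281.19137339 296.99547781]
```

Request:
{"api": "step_arm", "payload": {
  "moves": [
    [[0.5,0,0],[0,0,0]],
    [[1.5,0,0],[0,0,0]],
    [[2,0,0],[0,0,0]],
    [[0,0,-4],[0,0,0]],
    [[0,0,-4],[0,0,0]],
    [[0,0,-4],[0,0,0]],
    [[0,0,-4],[0,0,0]],
    [[0,0,0],[0,0,0]]
  ]
}}

```text
time_s: 6.68
tool_pos: [0.4685, 0.0381, 0.2124]
orientation: [0.006, -0.103, 0.995, -0.001]
contact_force: [1.6, -0.2, 0.3]
finger_gap: -0.0001
finger_force: 0.0
```

Request:
{"api": "step_arm", "payload": {
  "moves": [
    [[1,-3.2,-1],[0,0,0]],
    [[0.8,-3.2,0],[0,0,0]],
    [[0,-3.2,0],[0,0,0]],
    [[0,0,0],[0,0,0]],
    [[0,0,0],[0,0,0]]
  ]
}}

```text
time_s: 7.1
tool_pos: [0.4676, -0.0606, 0.2153]
orientation: [0.001, -0.102, 0.995, -0.0]
contact_force: [-0.7, 0.6, 0.5]
finger_gap: -0.0001
finger_force: 0.0
```

Run:
```python
from h import *
w=cam("wrist");cv2.imwrite("pics/w3.png",w["pixels"])
h=cv2.cvtColor(w["pixels"],cv2.COLOR_BGR2HSV)
o=np.array([.5493,.0449]);ex=np.array([np.cos(.2042),np.sin(.2042)]);ey=np.array([-ex[1],ex[0]])
s=state();print(s["tool_pos"],(s["tool_pos"][:2]-o)@ex,(s["tool_pos"][:2]-o)@ey)
for x in(-.035,-.037): print([proj(w,[*(o+ex*x+ey*y),.054]).round(1).tolist() for y in(0,.011,.022)])
for y in(0,.005,.011,.017,.022):
  u,v=proj(w,[*(o+ex*-.035+ey*y),.054]);u=int(round(u));g=cv2.inRange(h[:,u:u+1],(40,80,30),(95,255,255)).ravel()
  r=[i for i in range(int(v)-25,int(v)+25) if g[i:i+3].all()]
  if r: q=onz(w,u,r[0]-.5,.054)[:2]-o; print(y,r[0],q@ex,q@ey)
```

```text
[ 0.46734879 -0.05961756  0.21521197] -0.10144302981715013 -0.08572766818139542
[[370.0, 260.5], [381.1, 260.5], [392.1, 260.4]]
[[370.1, 258.6], [381.2, 258.6], [392.3, 258.5]]
0 262 -0.033915313237492216 9.866806579224066e-05
0.005 262 -0.03389998167554635 0.00506868063545741
0.011 262 -0.033880296394191205 0.011039879437802363
0.017 262 -0.033859196775157314 0.01701941067499375
0.022 262 -0.033840525300856586 0.022009101519022477
```

View pics/w3.png

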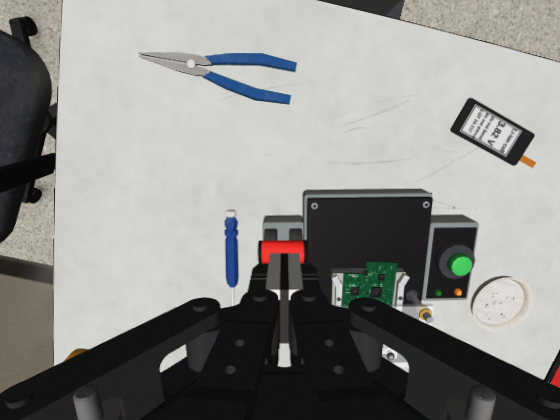

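The board sits flat and straight, with its front edge at x ≈ -34 mm (home is -35) at row 262. The grip at (283,250) is straight ahead of the fingers. Next, the lever.

Request:
{"api": "step_arm", "payload": {
  "moves": [
    [[0,0,2.5],[0,0,0]],
    [[0,0,3],[0,0,0]],
    [[0,0,3],[0,0,0]],
    [[0,0,2],[0,0,0]],
    [[0,0,1],[0,0,0]],
    [[0,0,0],[0,0,0]],
    [[0,0,0],[0,0,0]]
  ]
}}

```text
time_s: 7.73
tool_pos: [0.4676, -0.0589, 0.1008]
orientation: [0.0, -0.104, 0.995, 0.0]
contact_force: [0.6, -0.5, 1.2]
finger_gap: 0.0003
finger_force: 0.0
```

Request:
{"api": "step_arm", "payload": {
  "moves": [
    [[-0.6,0,0],[0,0,0]],
    [[-0.6,0,0],[0,0,0]],
    [[-0.6,0,0],[0,0,0]],
    [[-0.6,0,0],[0,0,0]],
    [[-0.6,0,0],[0,0,0]],
    [[0,0,0],[0,0,0]]
  ]
}}

```text
time_s: 8.23
tool_pos: [0.497, -0.053, 0.1008]
orientation: [-0.001, -0.104, 0.995, 0.0]
contact_force: [-6.2, 0.8, 2.5]
finger_gap: -0.0002
finger_force: 3.0
```

Good contact. Continue through the detent; about 8 cm to go.

Request:
{"api": "step_arm", "payload": {
  "moves": [
    [[-0.8,0,0],[0,0,0]],
    [[-0.8,0,0],[0,0,0]],
    [[-0.8,0,0],[0,0,0]],
    [[-0.8,0,0],[0,0,0]],
    [[-0.8,0,0],[0,0,0]],
    [[0,0,0],[0,0,0]]
  ]
}}

```text
time_s: 8.73
tool_pos: [0.5369, -0.0448, 0.1003]
orientation: [-0.0, -0.104, 0.995, -0.0]
contact_force: [-3.6, -1.4, 3.1]
finger_gap: 0.0002
finger_force: 2.0
```

Request:
{"api": "step_arm", "payload": {
  "moves": [
    [[-0.8,0,0],[0,0,0]],
    [[-0.8,0,0],[0,0,0]],
    [[-0.8,0,0],[0,0,0]],
    [[-0.6,0,0],[0,0,0]],
    [[0,0,0],[0,0,0]]
  ]
}}

```text
time_s: 9.15
tool_pos: [0.5665, -0.0387, 0.1005]
orientation: [0.001, -0.104, 0.995, -0.0]
contact_force: [-0.6, 0.3, -0.7]
finger_gap: 0.0
finger_force: 0.0
```

Request:
{"api": "step_arm", "payload": {
  "moves": [
    [[-0.3,0,0],[0,0,0]],
    [[-0.3,0,0],[0,0,0]],
    [[0,0,0],[0,0,0]],
    [[0,0,0],[0,0,0]]
  ]
}}

```text
time_s: 9.48
tool_pos: [0.5711, -0.0376, 0.1003]
orientation: [0.0, -0.103, 0.995, -0.0]
contact_force: [-0.1, 0.2, -0.0]
finger_gap: 0.0001
finger_force: 0.0
```

Request:
{"api": "step_arm", "payload": {
  "moves": [
    [[-0.3,0,0],[0,0,0]],
    [[-0.1,0,0],[0,0,0]],
    [[0,0,0],[0,0,0]]
  ]
}}

```text
time_s: 9.73
tool_pos: [0.5752, -0.0368, 0.1003]
orientation: [0.0, -0.104, 0.995, -0.0]
contact_force: [-0.5, 0.1, 0.3]
finger_gap: -0.0001
finger_force: 0.0
```

Request:
{"api": "step_arm", "payload": {
  "moves": [
    [[-0.1,0,0],[0,0,0]],
    [[0,0,0],[0,0,0]],
    [[0,0,0],[0,0,0]]
  ]
}}

```text
time_s: 9.98
tool_pos: [0.5759, -0.0366, 0.1003]
orientation: [-0.0, -0.103, 0.995, -0.0]
contact_force: [-0.1, -0.4, 0.3]
finger_gap: 0.0002
finger_force: 0.0
```

Request:
{"api": "step_arm", "payload": {
  "moves": [
    [[-0.1,0,0],[0,0,0]],
    [[0,0,0],[0,0,0]]
  ]
}}

```text
time_s: 10.15
tool_pos: [0.5769, -0.0364, 0.1002]
orientation: [-0.0, -0.104, 0.995, 0.0]
contact_force: [-0.9, -0.3, 0.5]
finger_gap: 0.0003
finger_force: 0.2
```

Request:
{"api": "step_arm", "payload": {
  "moves": [
    [[-0.1,0,0],[0,0,0]],
    [[0,0,0],[0,0,0]]
  ]
}}

```text
time_s: 10.32
tool_pos: [0.5774, -0.0362, 0.1001]
orientation: [-0.001, -0.104, 0.995, 0.0]
contact_force: [-3.4, -1.3, 1.2]
finger_gap: 0.0
finger_force: 2.1
```

Request:
{"api": "step_arm", "payload": {
  "moves": [
    [[-0.05,0,0],[0,0,0]],
    [[0,0,0],[0,0,0]]
  ]
}}

```text
time_s: 10.48
tool_pos: [0.5774, -0.0362, 0.1]
orientation: [-0.001, -0.104, 0.995, 0.0]
contact_force: [-7.3, -3.0, 2.4]
finger_gap: 0.0002
finger_force: 3.4
```

Solid stop felt at the expected place. Back off, rise, and move towards the button.

Request:
{"api": "step_arm", "payload": {
  "moves": [
    [[0.5,0,0],[0,0,0]],
    [[1.5,0,0],[0,0,0]],
    [[0,0,-4],[0,0,0]],
    [[0,0,-4],[0,0,0]],
    [[1.2,3.5,0],[0,0,0]],
    [[1,3.5,0],[0,0,0]],
    [[0,3.5,0],[0,0,0]],
    [[0,3.5,0],[0,0,0]]
  ]
}}

```text
time_s: 11.15
tool_pos: [0.5078, 0.0935, 0.1808]
orientation: [0.001, -0.103, 0.995, 0.0]
contact_force: [0.9, -0.1, -0.5]
finger_gap: 0.0001
finger_force: 0.0
```

Request:
{"api": "step_arm", "payload": {
  "moves": [
    [[0,3.5,0],[0,0,0]],
    [[0,0,0],[0,0,0]],
    [[0,0,0],[0,0,0]],
    [[0,0,0],[0,0,0]]
  ]
}}

```text
time_s: 11.48
tool_pos: [0.5015, 0.1264, 0.1804]
orientation: [0.0, -0.104, 0.995, -0.0]
contact_force: [-1.5, -0.8, -0.4]
finger_gap: -0.0
finger_force: 0.0
```

Run:
```python
from h import *
w=cam("wrist");cv2.imwrite("pics/w4.png",w["pixels"])
t=cam("top");cv2.imwrite("pics/t4.png",cv2.resize(t["pixels"][165:285,255:405],None,fx=5,fy=5,interpolation=cv2.INTER_CUBIC))
h=cv2.cvtColor(w["pixels"],cv2.COLOR_BGR2HSV)
o=np.array([.5493,.0449]);ex=np.array([np.cos(.2042),np.sin(.2042)]);ey=np.array([-ex[1],ex[0]])
s=state();print(s["tool_pos"],(s["tool_pos"][:2]-o)@ex,(s["tool_pos"][:2]-o)@ey)
n,l,st,c=cv2.connectedComponentsWithStats(cv2.inRange(h,(45,120,80),(90,255,255)))
for i in range(1,n):
  if st[i,4]>80: q=onz(w,*c[i],.057)[:2]-o;print(st[i],c[i],q@ex,q@ey)
```

```text
[0.50161004 0.12567115 0.1803453 ] -0.030320044379130856 0.08876376539012706
[268 190  27  27 542] [280.91697417 203.17158672] -0.0314961918289405 0.08872009270698504
[ 146  200   62   43 1460] [179.52534247 221.00342466] -0.015901408384771783 0.004137736694294006
```

View pics/w4.png

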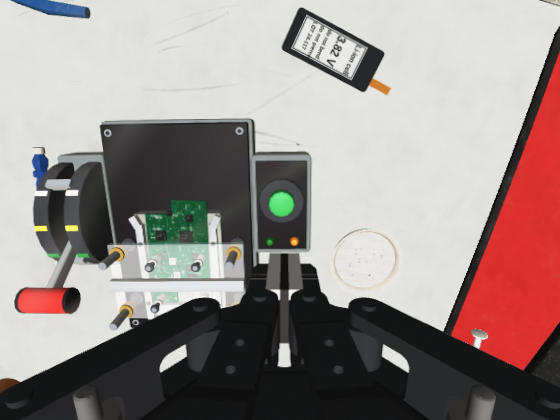

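View pics/t4.png

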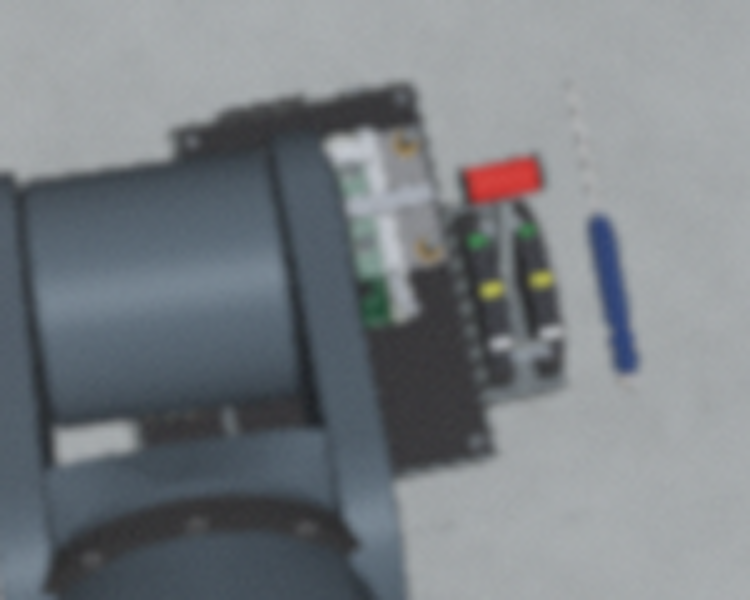

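The lever lies past the green marks (grip at (48,300), the second stop), the plate is down and the board is still home. The button at (281,203) is under the TCP. Press it.

Request:
{"api": "step_arm", "payload": {
  "moves": [
    [[0.1,0,2.5],[0,0,0]],
    [[0,0,3],[0,0,0]],
    [[0,0,3],[0,0,0]],
    [[0,0,2],[0,0,0]],
    [[0,0,1],[0,0,0]],
    [[0,0,0],[0,0,0]],
    [[0,0,0],[0,0,0]]
  ]
}}

```text
time_s: 12.17
tool_pos: [0.5008, 0.1259, 0.0658]
orientation: [0.0, -0.103, 0.995, -0.0]
contact_force: [-0.6, 0.3, 1.0]
finger_gap: 0.0002
finger_force: 0.0
```

Request:
{"api": "step_arm", "payload": {
  "moves": [
    [[0,0,0.3],[0,0,0]],
    [[0,0,0.3],[0,0,0]],
    [[0,0,0.3],[0,0,0]],
    [[0,0,0.2],[0,0,0]],
    [[0,0,0],[0,0,0]],
    [[0,0,0],[0,0,0]]
  ]
}}

```text
time_s: 12.67
tool_pos: [0.501, 0.1264, 0.0548]
orientation: [0.001, -0.104, 0.995, -0.0]
contact_force: [2.7, -0.7, 3.4]
finger_gap: -0.0003
finger_force: 1.9
```

Request:
{"api": "step_arm", "payload": {
  "moves": [
    [[0,0,0.1],[0,0,0]],
    [[0,0,0.1],[0,0,0]],
    [[0,0,0],[0,0,0]]
  ]
}}

```text
time_s: 12.92
tool_pos: [0.5011, 0.1264, 0.0541]
orientation: [0.001, -0.104, 0.995, -0.0]
contact_force: [-3.1, -2.4, 26.1]
finger_gap: 0.0002
finger_force: 12.7
```

Request:
{"api": "step_arm", "payload": {
  "moves": [
    [[0,0,0.1],[0,0,0]],
    [[0,0,0.05],[0,0,0]],
    [[0,0,0],[0,0,0]]
  ]
}}

```text
time_s: 13.17
tool_pos: [0.5012, 0.1265, 0.0537]
orientation: [0.001, -0.104, 0.995, -0.0]
contact_force: [-11.2, -3.8, 43.5]
finger_gap: -0.0
finger_force: 21.3
```

Request:
{"api": "step_arm", "payload": {
  "moves": [
    [[0,0,0.05],[0,0,0]],
    [[0,0,0.05],[0,0,0]],
    [[0,0,0],[0,0,0]]
  ]
}}

```text
time_s: 13.42
tool_pos: [0.5013, 0.1265, 0.0535]
orientation: [0.001, -0.104, 0.995, -0.0]
contact_force: [-14.4, -4.1, 53.7]
finger_gap: 0.0003
finger_force: 27.1
```

The hard contact at z ≈ 54.5 mm suggests the 22 mm wide fingers are sitting on the collar. I'll lift, tilt the tool 30° so that only one fingertip edge enters the collar, and press again.

Request:
{"api": "step_arm", "payload": {
  "moves": [
    [[0,0,-1],[0,0,0]],
    [[0,0,-2],[0,0,0]],
    [[0,0,-3],[0,0,0]],
    [[0,0,0],[0,-6,0]],
    [[0,0,0],[0,-6,0]],
    [[0,0,0],[0,-6,0]],
    [[0,0,0],[0,-6,0]],
    [[0,0,0],[0,-6,0]]
  ]
}}

```text
time_s: 14.08
tool_pos: [0.4991, 0.1274, 0.1096]
orientation: [0.248, -0.101, 0.963, 0.028]
contact_force: [1.1, 0.9, 0.3]
finger_gap: 0.0003
finger_force: 0.0
```

Request:
{"api": "step_arm", "payload": {
  "moves": [
    [[0,0,0],[0,0,0]],
    [[0,0,0],[0,0,0]],
    [[0,0,0],[0,0,0]]
  ]
}}

```text
time_s: 14.33
tool_pos: [0.5009, 0.1283, 0.1098]
orientation: [0.245, -0.101, 0.964, 0.029]
contact_force: [0.1, 0.3, -0.0]
finger_gap: -0.0001
finger_force: 0.0
```

Run:
```python
from h import *
w=cam("wrist");cv2.imwrite("pics/w5.png",w["pixels"])
o=np.array([.5493,.0449]);ex=np.array([np.cos(.2042),np.sin(.2042)]);ey=np.array([-ex[1],ex[0]])
s=state();q=s["orientation"];M=R.from_quat([*q[1:],q[0]]).as_matrix();print(M.round(3))
e=s["tool_pos"]+M@[.011,0,0]
for p in(s["tool_pos"],e): print(p,(p[:2]-o)@ex,(p[:2]-o)@ey)
tgt=np.array([*(o+ex*-.033+ey*.089),.060]);print("shift cm to edge 3mm above button",100*M.T@(tgt-e),"10mm down:",100*M.T@[0,0,-.01])
```

```text
[[-0.859 -0.21   0.468]
 [-0.181  0.978  0.105]
 [-0.479  0.006 -0.878]]
[0.50119555 0.12830279 0.10991786] -0.030192271885724587 0.0914247783233475
[0.491749   0.12630831 0.10464673] -0.03984700027405774 0.09138734703378362
shift cm to edge 3mm above button [ 1.53929272 -0.26891753  4.24468817] 10mm down: [ 0.4791937  -0.00569145  0.87769072]
```

View pics/w5.png

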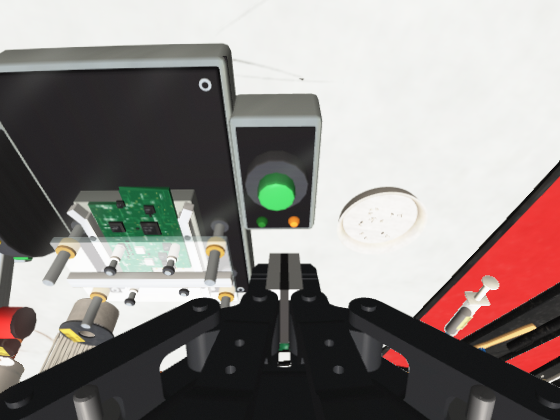

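The board is still clamped and flat. The button at (276,190) is back up, standing out of its wide dark collar. Now press with the fingertip's edge.

Request:
{"api": "step_arm", "payload": {
  "moves": [
    [[0.4,-0.25,1.2],[0,0,0]],
    [[0.4,0,1.2],[0,0,0]],
    [[0.4,0,1.2],[0,0,0]],
    [[0.3,0,0.6],[0,0,0]],
    [[0,0,0],[0,0,0]],
    [[0,0,0],[0,0,0]]
  ]
}}

```text
time_s: 14.88
tool_pos: [0.5107, 0.1261, 0.0707]
orientation: [0.242, -0.102, 0.964, 0.032]
contact_force: [-0.5, 0.6, 0.9]
finger_gap: 0.0
finger_force: 0.0
```

Request:
{"api": "step_arm", "payload": {
  "moves": [
    [[0.1,0,0.18],[0,0,0]],
    [[0.1,0,0.18],[0,0,0]],
    [[0,0,0],[0,0,0]],
    [[0,0,0],[0,0,0]]
  ]
}}

```text
time_s: 15.22
tool_pos: [0.511, 0.1255, 0.0683]
orientation: [0.241, -0.103, 0.964, 0.033]
contact_force: [0.5, 0.4, -0.1]
finger_gap: 0.0
finger_force: 0.0
```

Request:
{"api": "step_arm", "payload": {
  "moves": [
    [[0.1,0,0.18],[0,0,0]],
    [[0,0,0],[0,0,0]],
    [[0,0,0],[0,0,0]]
  ]
}}

```text
time_s: 15.47
tool_pos: [0.5111, 0.1252, 0.0666]
orientation: [0.241, -0.103, 0.965, 0.033]
contact_force: [0.8, 0.1, 0.4]
finger_gap: 0.0002
finger_force: 0.0
```

Request:
{"api": "step_arm", "payload": {
  "moves": [
    [[0.1,0,0.18],[0,0,0]],
    [[0.1,0,0.18],[0,0,0]],
    [[0.1,0,0.18],[0,0,0]],
    [[0,0,0],[0,0,0]]
  ]
}}

```text
time_s: 15.8
tool_pos: [0.5118, 0.1244, 0.0619]
orientation: [0.239, -0.103, 0.965, 0.035]
contact_force: [-1.1, 1.5, 1.7]
finger_gap: 0.0001
finger_force: 1.0
```

Request:
{"api": "step_arm", "payload": {
  "moves": [
    [[0.05,0,0.09],[0,0,0]],
    [[0.05,0,0.09],[0,0,0]],
    [[0,0,0],[0,0,0]]
  ]
}}

```text
time_s: 16.05
tool_pos: [0.512, 0.1241, 0.0602]
orientation: [0.239, -0.103, 0.965, 0.035]
contact_force: [-0.8, 2.1, 3.3]
finger_gap: 0.0005
finger_force: 1.4
```

Request:
{"api": "step_arm", "payload": {
  "moves": [
    [[0.05,0,0.09],[0,0,0]],
    [[0.05,0,0.09],[0,0,0]],
    [[0,0,0],[0,0,0]]
  ]
}}

```text
time_s: 16.3
tool_pos: [0.5121, 0.1239, 0.0585]
orientation: [0.238, -0.103, 0.965, 0.035]
contact_force: [-2.3, 2.4, 4.2]
finger_gap: 0.0003
finger_force: 1.8
```

Request:
{"api": "step_arm", "payload": {
  "moves": [
    [[0.05,0,0.09],[0,0,0]],
    [[0,0,0],[0,0,0]],
    [[0,0,0],[0,0,0]]
  ]
}}

```text
time_s: 16.55
tool_pos: [0.5123, 0.1238, 0.0579]
orientation: [0.238, -0.104, 0.965, 0.036]
contact_force: [-3.1, 1.7, 6.2]
finger_gap: -0.0
finger_force: 3.4
```

Request:
{"api": "step_arm", "payload": {
  "moves": [
    [[0.05,0,0.09],[0,0,0]],
    [[0,0,0],[0,0,0]],
    [[0,0,0],[0,0,0]]
  ]
}}

```text
time_s: 16.8
tool_pos: [0.5124, 0.1238, 0.0576]
orientation: [0.239, -0.104, 0.965, 0.036]
contact_force: [-7.5, 2.1, 15.9]
finger_gap: -0.0001
finger_force: 8.0
```

Request:
{"api": "step_arm", "payload": {
  "moves": [
    [[0.05,0,0.09],[0,0,0]],
    [[0,0,0],[0,0,0]],
    [[0,0,0],[0,0,0]]
  ]
}}

```text
time_s: 17.05
tool_pos: [0.5126, 0.1238, 0.0572]
orientation: [0.239, -0.104, 0.965, 0.036]
contact_force: [-13.0, 1.8, 25.7]
finger_gap: -0.0001
finger_force: 13.0
```

Run:
```python
from h import *
w=cam("scene");cv2.imwrite("pics/s5.png",cv2.resize(w["pixels"][180:290,230:370],None,fx=5,fy=5,interpolation=cv2.INTER_CUBIC))
s=state();o=np.array([.5493,.0449]);ex=np.array([np.cos(.2042),np.sin(.2042)]);ey=np.array([-ex[1],ex[0]])
q=s["orientation"];M=R.from_quat([*q[1:],q[0]]).as_matrix();e=s["tool_pos"]+M@[.011,0,0];print(e,(e[:2]-o)@ex,(e[:2]-o)@ey,M.round(3))
```

```text
[0.50307964 0.12182491 0.05207033] -0.029660930505661858 0.08469942637443487 [[-0.864 -0.218  0.453]
 [-0.183  0.976  0.12 ]
 [-0.469  0.021 -0.883]]
```

Request:
{"api": "step_arm", "payload": {
  "moves": [
    [[-0.2,0,-0.35],[0,0,0]],
    [[-0.2,0,-0.35],[0,0,0]],
    [[-0.1,0,-0.2],[0,0,0]],
    [[0,0.45,0],[0,0,0]],
    [[0,0,0],[0,0,0]],
    [[0,0,0],[0,0,0]]
  ]
}}

```text
time_s: 17.6
tool_pos: [0.5115, 0.1275, 0.0662]
orientation: [0.238, -0.104, 0.965, 0.036]
contact_force: [-0.2, 0.5, -1.1]
finger_gap: -0.0002
finger_force: 0.0
```

Request:
{"api": "step_arm", "payload": {
  "moves": [
    [[0.05,0,0.09],[0,0,0]],
    [[0.05,0,0.09],[0,0,0]],
    [[0,0,0],[0,0,0]],
    [[0,0,0],[0,0,0]]
  ]
}}

```text
time_s: 17.93
tool_pos: [0.5116, 0.1274, 0.0642]
orientation: [0.238, -0.103, 0.965, 0.036]
contact_force: [0.2, 0.2, 1.4]
finger_gap: -0.0002
finger_force: 0.5
```

Request:
{"api": "step_arm", "payload": {
  "moves": [
    [[0.05,0,0.09],[0,0,0]],
    [[0.05,0,0.09],[0,0,0]],
    [[0,0,0],[0,0,0]],
    [[0,0,0],[0,0,0]]
  ]
}}

```text
time_s: 18.27
tool_pos: [0.5116, 0.1275, 0.0623]
orientation: [0.238, -0.103, 0.965, 0.036]
contact_force: [-0.0, -0.5, 0.8]
finger_gap: 0.0002
finger_force: 0.9
```

Request:
{"api": "step_arm", "payload": {
  "moves": [
    [[0.05,0,0.09],[0,0,0]],
    [[0.05,0,0.09],[0,0,0]],
    [[0,0,0],[0,0,0]],
    [[0,0,0],[0,0,0]]
  ]
}}

```text
time_s: 18.6
tool_pos: [0.5116, 0.1276, 0.0603]
orientation: [0.238, -0.103, 0.965, 0.036]
contact_force: [-0.8, -2.1, 2.8]
finger_gap: -0.0001
finger_force: 1.4
```

Request:
{"api": "step_arm", "payload": {
  "moves": [
    [[0.05,0,0.09],[0,0,0]],
    [[0.05,0,0.09],[0,0,0]],
    [[0.05,0,0.09],[0,0,0]],
    [[0,0,0],[0,0,0]],
    [[0,0,0],[0,0,0]]
  ]
}}

```text
time_s: 19.02
tool_pos: [0.5117, 0.1275, 0.0579]
orientation: [0.238, -0.104, 0.965, 0.037]
contact_force: [-4.1, -0.8, 9.2]
finger_gap: 0.0002
finger_force: 4.3
```

Request:
{"api": "step_arm", "payload": {
  "moves": [
    [[-0.2,0,-0.35],[0,0,0]],
    [[-0.5,0,-0.9],[0,0,0]],
    [[-1,0,-2],[0,0,0]],
    [[-1.5,0,-3],[0,0,0]],
    [[-1.5,0,-3],[0,0,0]],
    [[0,0,0],[0,0,0]],
    [[0,0,0],[0,0,0]]
  ]
}}

```text
time_s: 19.6
tool_pos: [0.512, 0.1274, 0.1438]
orientation: [0.24, -0.105, 0.964, 0.041]
contact_force: [-0.7, 0.6, -0.4]
finger_gap: -0.0003
finger_force: 0.0
```

Run:
```python
from h import *
w=cam("wrist");cv2.imwrite("pics/w6.png",w["pixels"]);print(state()["tool_pos"],state()["time_s"])
```

```text
[0.51126506 0.12729615 0.1423692 ] 19.65
```

View pics/w6.png

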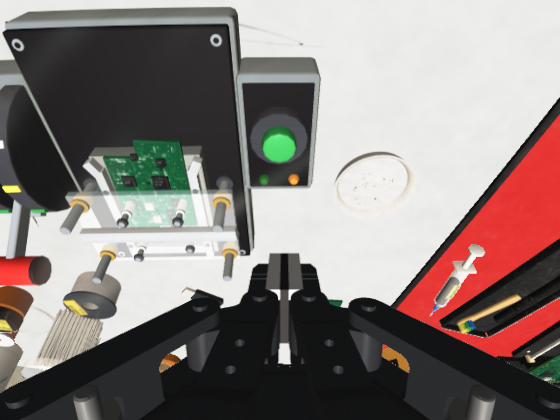

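The button is up again at (280,145), the lever is at its second stop, the board is clamped flat and nothing else has moved. The press gave about 6 mm of spring travel (contact at TCP z 64, bottom at 58, about 4 N), so it went fully down.

```bash
python3 -c "
from plant import *
print(finish_job())"
```

```text
the job is handed in; nothing more can be done
None
```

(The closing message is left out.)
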